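Show a brazed fitting to the bench camera in a sprung mirror

TASK

First start the inspection lamp: twist the spring-return switch on the grey box clockwise to its stop and let go, so that it springs back. Then take the steel pin of the sprung mirror and turn the mirror until the camera sees the white band of the fitting in the vice, reflected in the middle of its picture, and finish still holding the mirror steady at that angle with the gripper: it swings back if let go. Leave the loose things on the bench where they are.

Things in the scene. Friction and masses are not known exactly. Their poses are not given: they have to be found in the camera images.
- stand: Fixed inspection stand: round dark steel foot 90 mm across with the swivel mirror, and a bar to the post of a small black camera. Origin on the bench under the mirror's vertical pivot axis, z up; the camera lies in the direction 50 deg clockwise (from above) of this x axis, its body (55 x 38 x 36 mm) centred 183 mm from the pivot axis, top 126 mm above the bench.
- lens (a point): Centre of the camera's lens, 135 mm from the mirror's pivot axis and 105 mm above the bench. The camera looks level, straight at the pivot axis; by way of the mirror its picture takes in a strip 40 mm wide at the fitting.
- mirror (a joint): Turn of the mirror about its vertical pivot, rad: 0 at rest (facing straight at the lens), growing anticlockwise from above, stop at 1.4. A spring always pulls it back to 0 (0.06 N m, plus 0.12 N m per rad). To show the band, the way the glass faces must halve the angle between the directions from the pivot to the lens and to the band: some 0.7 to 1.1 rad.
- pin (a point): Grip point of the mirror's pin: an upright round steel pin 12 mm thick, on a 12 mm wide lever behind the mirror, 70 mm from the pivot axis, straight opposite the way the glass faces. The point is on the pin's axis, 185 mm above the bench; pin top 200 mm, lever top 155 mm. It moves with the mirror on an arc of 70 mm radius; the spring pulls here with 2 to 3 N.
- sight (a point): Centre of the mirror's face (upright glass 64 x 56 mm in a black frame, top at 138 mm), on the pivot axis, 105 mm above the bench. Its x axis points level along the camera's line of sight after reflection (turns twice as far as the mirror; at rest back to the lens), z up. The band is in mid-picture when it lies on this x axis.
- band (a point): Centre (on the pipe's axis) of the 10 mm high white band round the brass fitting, 33 mm thick, 105 mm above the bench, on the upright copper pipe (22 mm thick, top at 145 mm) clamped in the small red vice. The vice is fixed to the bench, about 180 x 110 mm, 67 mm high; the pipe stands 160 to 280 mm from the mirror.
- lamp_switch (a joint): Turn of the lamp switch, rad: 0 at rest, growing clockwise seen from above, stop at 1.0. A spring always returns it to 0 (0.024 N m at rest, 0.104 N m at the stop).
- switch_grip (a point): Grip point of the lamp switch: on its vertical axis, 81 mm above the bench. The switch is a black bar 44 mm long, 12 mm wide, from 57 to 92 mm above the bench, on a flat disc 44 mm across, on a fixed grey box 90 x 90 x 50 mm. The bar lies along this point's x axis and turns with it.
- elbow: Bystander: loose copper pipe elbow, 22 mm thick, two legs of about 86 mm. Origin under its bend.
- flare_nut: Bystander: loose brass nut, 28 mm wide, 26 mm high, standing. Origin under its centre.
- gas_bottle: Bystander: loose yellow gas bottle, 72 mm wide, 210 mm high with its brass neck, standing. Origin under its centre.
- wrench: Bystander: loose steel wrench lying on the bench. Origin under its middle.
Mind the look-alikes: they are no part of the job. Of the things that look like the part that bears lamp_switch, the middle-sized one is meant.

How it is judged:
On the way, in this order (a step that is already met when the one before it is completed fails the run):
1. the lamp switch is turned to its stop (value of joint lamp_switch above 0.92 rad), for 0.1 s.
2. the lamp switch is let go and back at rest (value of joint lamp_switch below 0.1 rad and contact force between the fingers and lamp_switch below 0.2 N), for 0.2 s.
3. the gripper holds the mirror so that the camera sees the band (y of band in the frame of sight between -0.02 and 0.02 m and x of band in the frame of sight above 0.05 m and contact force between the fingers and mirror above 0.8 N and velocity of joint mirror between -0.15 and 0.15 rad/s), for 0.5 s.
At the end, for the whole second after the job is handed in: The gripper's fingers hold the mirror (contact force above 0.8 N) nearly still (under 0.15 rad/s), the white band's centre lies within 20 mm to either side of the reflected line of sight and ahead of the mirror, and the lamp switch is back at rest (below 0.1 rad), not touched (all of step 2 and all of step 3); the arm keeps its last pose, push and grip.
It fails at once if a loose thing on the bench is moved by more than 30 mm or tipped over (distance of any of elbow, flare_nut, gas_bottle, wrench from where it was at the start of the episode above 0.03 m or angle between gas_bottle's own z axis and vertical above 0.5 rad or angle between flare_nut's own z axis and vertical above 0.7 rad).
It also fails if it takes over 48 s, if anything falls off the work surface, if the arm or the gripper's body presses on something with over 40 N, if the wrist force passes 120 N, or if a joint passes its speed limit or range.

ROBOT

A 6-joint arm with a two-finger parallel gripper is mounted at the origin on the work surface. World frame = base frame: x ahead of the robot, y to its left, z up, the work surface at z = 0. Lengths are in m, angles in rad, forces in N, time in s.
With the tool pointing down it reaches from about 0.225 to 0.875 m from the base axis. Payload 3.4 kg.
Tool frame: the origin (TCP) lies between the finger pads; the fingertips stand 8 mm ahead of it and the grasp point (between the pads) lies 11 mm behind it; z points along the fingers, y is the line along which they close (so a half turn about z gives the same grasp; the last joint's range is limited). The gripper opens to 85 mm and grips with 20 to 120 N. Pads are 22 mm wide; open, the fingers measure 114 mm over their backs; the gripper's body (76 mm by 85 mm) begins 54 mm behind the grasp point. The pads swing forward as they close: fully open they stand 13 mm farther back than shut.
Start: joints at [-1.33, 0.276, 1.505, -0, 1.361, -0.121], TCP at [0.204, -0.538, 0.239] pointing down, gripper open.
Joint ranges: [-2.89, 2.89], [-0.75, 2.08], [0.22, 2.7], [-1.18, 4.32], [0.11, 2.71], [-2.7, 2.7]. Speed limits (rad/s): [2.57, 2.57, 3.14, 3.14, 3.14, 3.14].

INTERFACE

Orientations are given as a unit quaternion [w, x, y, z].
In Python, from rig import manip gives the robot as it stands.
- The arm moves only by the tool move_arm, never from a script. Its argument "deltas" is a list that holds one entry, the list of rows, each a list of 5 numbers: the shift along the tool's x, y, z normalised to -1 to 1, where 1 is 80 cm, then the turn about the tool's z normalised to -1 to 1, where 1 is 120 degrees, then the closure, from -1 (fully open) to 1 (shut). In form: [[[tx, ty, tz, twist, grip], ...]]. A call has 1 to 12 rows; each row is the pose to reach, as a shift and turn from the pose commanded when the call began, along the tool's axes at that moment; what a row does not reach only later rows make up. A row lasts 1/10 s, in which the tool goes at most 50 mm and 8.59 degrees, less where a joint would pass 70% of its speed; a pose out of reach is approached as far as the arm can. A call with a number of a shift or a turn outside -1 to 1 is refused whole. A call with a gripper value outside its range is refused whole. The fingers move at their own pace and stop on an object; "squeeze" is the grip in N (left out, the last holds). Time passes only in rows, so rows that repeat a pose let the fingers close. It gives the time, the measured TCP pose, the force, the opening and the grip force at its end, in the units of the state.
- manip.get_state(): the state, without advancing time (a new reading comes with each control period).
- manip.get_image(name): name is "scene" or "top"; returns the picture (420x560x3 uint8, red, green, blue); there is no depth.
- manip.camera_params(name): a dict with "fx", "fy", "cx", "cy" (pixels), "R" (3x3) and "t" (3): a world point X has camera coordinates R X + t. Camera axes: x right, y down, z forward; pixel columns grow to the right and rows downward; lengths in m; the calibration is good to about 2 mm. A picture is of the moment at which its call begins. camera_params takes no time and is no camera call.
- manip.sign_off(): hands the job in; it is judged then, once.
The state is a dict: "clock": time; "qpos": joint angles; "qd": joint speeds; "effort": joint torques, N m; "position": TCP position; "ee_rot": TCP orientation; "contact_force": force on the tool from outside, world axes, zero at the start; "moment": the same for the moment, N m; "width": finger opening in m; "gripper_force": force on a finger pad.
Only numpy, scipy, OpenCV 4.12 (cv2) and the standard library are available. Lean on these libraries where they do the work, as an engineer would, in place of code of your own. Each camera call takes 0.05 s, during which the arm holds its last target. There are 200 camera calls.

## Working session

There is one attempt and no reset: what is moved stays moved. The work goes in short steps, Python scripts to look and compute and a tool call to move; the robot and the scene stay as the last step left them, time stands still between calls to the robot, and variables do not carry over. Pictures are saved under pics/ and viewed, at most 10 in all, crops included, and the job is handed in when it is done.

Besides the shell and the picture viewer there is one more tool, called after "Emit:" as name([rows], argument=value, ...), one row to a line, values as JSON. move_arm: Moves the arm, as the interface text tells. Scaled input: -1 to 1 covers 80 cm each way for a shift and 120 degrees each way for a turn. Its arguments: {"type":"object","properties":{"deltas":{"type":"array","items":{"type":"array","items":{"type":"array","items":{"type":"number","minimum":-1,"maximum":1}}}},"squeeze":{"type":"number"}},"required":["deltas"]}

```bash
mkdir -p pics
python3 - <<'E'
from rig import manip
import cv2
for n in("scene","top"):
    im=manip.get_image(n); cv2.imwrite(f"pics/{n}0.png",im[...,::-1]); p=manip.camera_params(n); print(n,p)
print(manip.get_state())
E
```

```text
scene {'fx': 438.76407891099564, 'fy': 438.76407891099564, 'cx': 279.6411681264077, 'cy': 205.60973796821915, 'R': array([[-0.71321078,  0.70093365,  0.00473257],
       [ 0.59115282,  0.60510766, -0.53327578],
       [-0.37665466, -0.37754037, -0.84592821]]), 't': array([ 0.35467579, -0.22516778,  1.61153268])}
top {'fx': 433.6668671951957, 'fy': 433.6668671951957, 'cx': 277.886406712171, 'cy': 213.57510066338085, 'R': array([[-2.52911936e-02, -9.99680127e-01, -1.03789304e-05],
       [-9.96825684e-01,  2.52197622e-02, -7.55150332e-02],
       [ 7.54911397e-02, -1.89951934e-03, -9.97144663e-01]]), 't': array([0.01177825, 0.51593034, 1.196443  ])}
{'clock': 0.1, 'qpos': array([-1.33001150e+00,  2.76533022e-01,  1.50600312e+00,  3.37334116e-05,
        1.36071680e+00, -1.20976454e-01]), 'qd': array([ 3.24913800e-04, -2.14252959e-03, -1.99906896e-03, -3.38285153e-04,
       -5.89994255e-05, -4.78964438e-05]), 'effort': array([ 3.25031302e-03, -4.17698264e+01, -2.46404922e+01,  1.60380807e-05,
        5.82660708e-03,  1.01513388e-05]), 'position': array([ 0.20341342, -0.53732612,  0.23852685]), 'ee_rot': array([-8.29638607e-04,  9.83685947e-01,  1.79892382e-01, -3.32357689e-05]), 'contact_force': array([-0.37440942, -0.02542737, -0.20435652]), 'moment': array([0.01086843, 0.03347105, 0.03437957]), 'gripper_force': 0.0, 'width': 0.08528870044624887}
```

View pics/scene0.png

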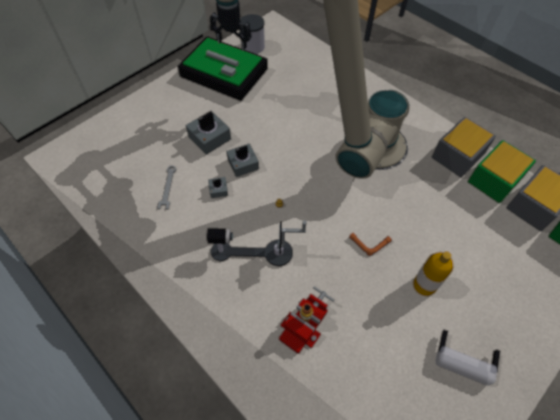

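View pics/top0.png

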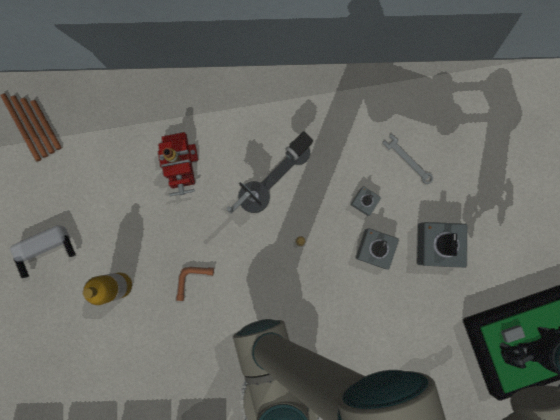

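The scene shows three grey boxes (the middle-sized one at about scene (242,158) and top (377,248)). The mirror stand is at scene (280,250) and top (253,195), and the vice with the fitting is at scene (305,312) and top (172,155). I'll enlarge the crops.

Run:
```python
import cv2,numpy as np
s=cv2.imread("pics/scene0.png");t=cv2.imread("pics/top0.png")
def c(im,x,y,w,h,k): return cv2.resize(im[y:y+h,x:x+w],(w*k,h*k),interpolation=cv2.INTER_CUBIC)
# scene: mirror+vice ; top: mirror+vice
cv2.imwrite("pics/a.png",c(s,200,210,150,150,4)); cv2.imwrite("pics/b.png",c(t,150,120,170,110,4))
a=c(s,215,135,55,60,7); b=c(t,350,220,55,60,7); cv2.imwrite("pics/c.png",np.hstack([a,b]))
```

```text
(no output)
```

View pics/a.png

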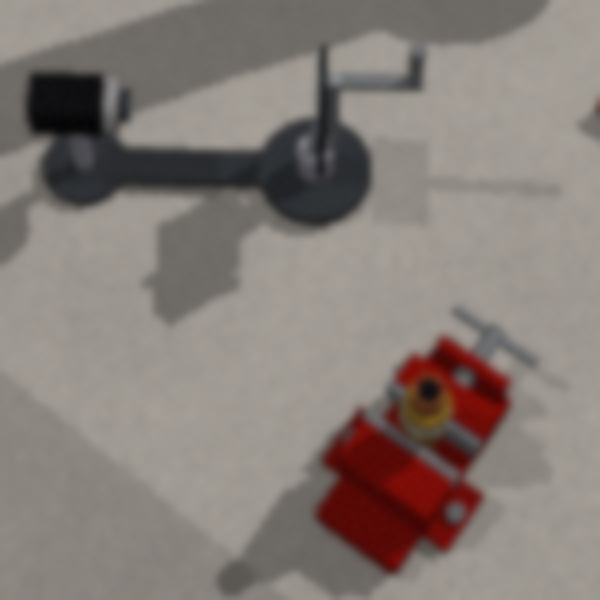

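View pics/b.png

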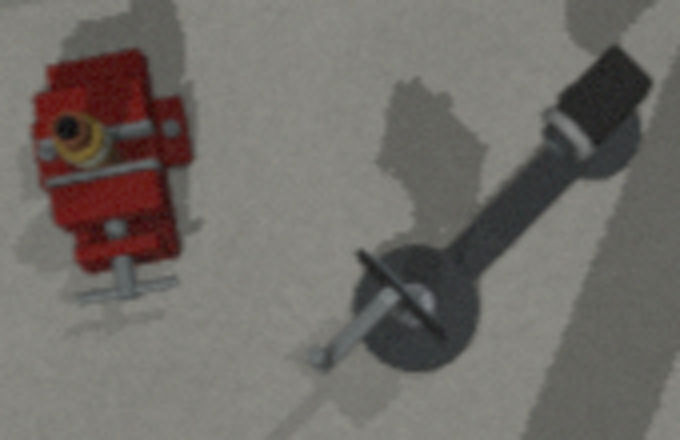

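View pics/c.png

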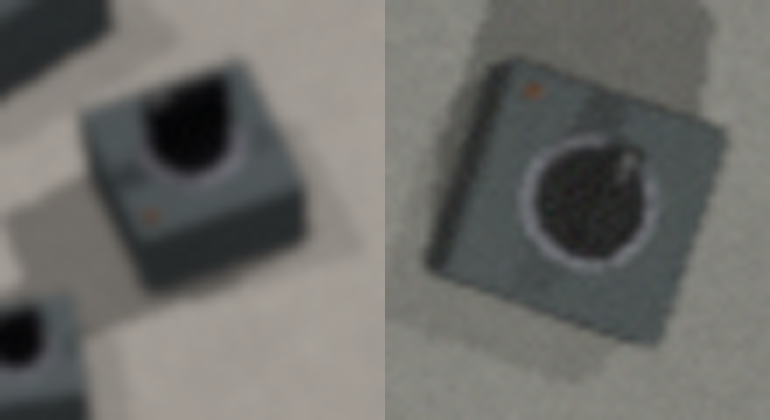

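The pin top is at scene (304.5,222) and top (231,210). The pipe top is at scene (307.5,307) and top (167,152). The foot is at scene (279,252) and top (254,197). The switch bar doesn't stand out against its disc, so I'll stretch the contrast there while I triangulate.

```bash
cat > h.py <<'E'
import numpy as np,cv2
from rig import manip
P={n:manip.camera_params(n) for n in("scene","top")}
def K(p): return np.array([[p['fx'],0,p['cx']],[0,p['fy'],p['cy']],[0,0,1]])
def M(n): p=P[n]; return K(p)@np.c_[p['R'],p['t']]
def tri(a,b):
    X=cv2.triangulatePoints(M("scene"),M("top"),np.array(a,float).reshape(2,1),np.array(b,float).reshape(2,1)); return (X[:3]/X[3]).ravel()
def plane(n,uv,z):
    p=P[n]; C=-p['R'].T@p['t']; d=p['R'].T@np.linalg.solve(K(p),[*uv,1]); return C+d*(z-C[2])/d[2]
def proj(n,X):
    u=M(n)@np.r_[X,1]; return u[:2]/u[2]
E
python3 - <<'E'
from h import *
np.set_printoptions(precision=4,suppress=True)
print("pin",tri((304.5,222),(230.5,210.5)),plane("scene",(304.5,222),.2),plane("top",(230.5,210.5),.2))
print("pipe",tri((307.5,307),(167,152)),plane("scene",(307.5,307),.145),plane("top",(167,152),.145))
print("foot",tri((278.75,252.5),(254,196.75)),plane("scene",(278.75,252.5),.01),plane("top",(254,196.75),.01))
# box top corners
S=[(80,112),(240,58),(305,187),(140,238)]; T=[(725,128),(662,347),(432,268),(508,58)]
for s,t in zip(S,[T[1],None,None,None]): pass
for s in S: print("S",plane("scene",(215+s[0]/7,135+s[1]/7),.05)[:2])
for t in T: print("T",plane("top",(350+(t[0]-385)/7,220+t[1]/7),.05)[:2])
print("disc S",plane("scene",(215+190/7,135+130/7),.055)[:2],"T",plane("top",(350+(590-385)/7,220+202/7),.055)[:2])
s=cv2.imread("pics/scene0.png");t=cv2.imread("pics/top0.png")
def c(im,x,y,w,h,k):
    d=cv2.resize(im[y:y+h,x:x+w],(w*k,h*k),interpolation=cv2.INTER_CUBIC).astype(float); return np.clip(d*4.5,0,255)
cv2.imwrite("pics/d.png",np.hstack([c(s,228,140,26,28,14),c(t,364,232,30,28,14)]).astype(np.uint8))
E
```

```text
pin [0.5134 0.1131 0.1902] [0.5178 0.1168 0.2   ] [0.5126 0.112  0.2   ]
pipe [0.6703 0.2771 0.1447] [0.6701 0.2774 0.145 ] [0.6705 0.2767 0.145 ]
foot [0.5664 0.0657 0.0062] [0.5675 0.0674 0.01  ] [0.5663 0.0652 0.01  ]
S [ 0.4375 -0.3254]
S [ 0.3571 -0.2957]
S [ 0.3896 -0.2129]
S [ 0.468  -0.2459]
T [ 0.438  -0.3279]
T [ 0.3541 -0.2996]
T [ 0.3868 -0.2119]
T [ 0.4674 -0.2446]
disc S [ 0.4085 -0.2755] T [ 0.4108 -0.273 ]
```

View pics/d.png

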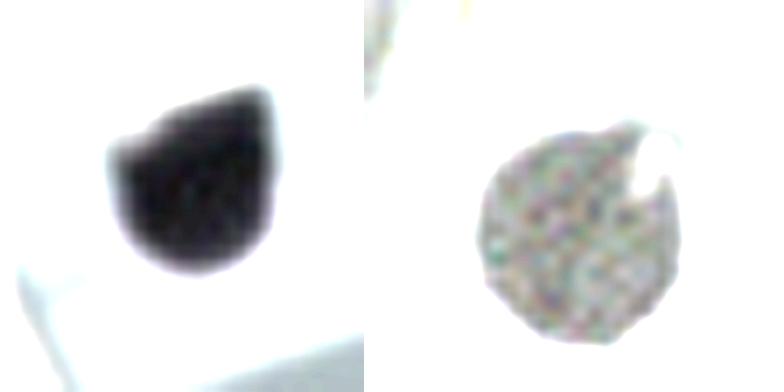

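Run:
```python
from h import *
np.set_printoptions(precision=4,suppress=True)
from scipy.optimize import minimize
A=plane("scene",(236.2,150.5),.092);B=plane("scene",(247,146.4),.092)
print(A,B,np.linalg.norm(A-B),np.degrees(np.arctan2(*(B-A)[1::-1])))
tw=plane("top",(364+(655-364)/14,232+165/14),.092); tt=plane("top",(364+(637-364)/14,232+125/14),.092); print("top mark",tw,tt)
im={n:cv2.imread(f"pics/{n}0.png").max(2).astype(float) for n in("scene","top")}
k=8
R={"scene":(226,138,32,32),"top":(362,230,34,30)}
obs={}
for n,(x,y,w,h) in R.items(): obs[n]=im[n][y:y+h,x:x+w]
for n in R: print(n,np.percentile(obs[n],[2,20,60]))
def sil(n,cx,cy,a):
    x,y,w,h=R[n]; m=np.zeros((h*k,w*k),np.uint8)
    def dr(pts):
        u=np.array([(proj(n,p)-[x,y]+.5)*k for p in pts]).astype(np.float32); cv2.fillConvexPoly(m,cv2.convexHull(u).astype(int),1)
    t=np.linspace(0,2*np.pi,40)
    dr([[cx+.0185*np.cos(q),cy+.0185*np.sin(q),.057] for q in t])
    c,s=np.cos(a),np.sin(a)
    dr([[cx+c*i*.022-s*j*.006,cy+s*i*.022+c*j*.006,z] for i in(-1,1) for j in(-1,1) for z in(.057,.092)])
    return cv2.resize(m.astype(np.float32),(w,h),interpolation=cv2.INTER_AREA)
def cost(v,ns=("scene","top")):
    e=0
    for n in ns:
        o=np.clip((75-obs[n])/50,0,1) ; e+=((sil(n,*v)-o)**2).sum()
    return e
for ns in (("scene","top"),("scene",),("top",)):
  rs=[]
  for a in np.radians(range(0,180,10)):
    r=minimize(cost,[.411,-.272,a],args=(ns,),method="Nelder-Mead",options=dict(initial_simplex=[[.411,-.272,a],[.415,-.272,a],[.411,-.268,a],[.411,-.272,a+.15]],maxiter=80)); rs.append((r.fun,*r.x[:2],np.degrees(r.x[2])%180))
  print(ns,np.array(sorted(rs)[:4]))
```

```text
[ 0.4322 -0.2752  0.092 ] [ 0.3942 -0.263   0.092 ] 0.03984950871563321 162.2642194882203
top mark [ 0.4241 -0.2794  0.092 ] [ 0.4316 -0.2763  0.092 ]
scene [ 7. 51. 95.]
top [35.38 56.   83.  ]
('scene', 'top') [[ 82.2544   0.4127  -0.2706 177.0978]
 [ 82.2645   0.4125  -0.2707 178.3336]
 [ 82.4614   0.4124  -0.2707 178.332 ]
 [ 82.4716   0.4125  -0.2706 178.5959]]
('scene',) [[ 44.0138   0.414   -0.2708 175.4086]
 [ 44.0346   0.4144  -0.2704 175.2065]
 [ 44.0587   0.4144  -0.2706 170.6493]
 [ 44.0794   0.4143  -0.2709 174.1616]]
('top',) [[ 35.7633   0.4122  -0.2704 178.3701]
 [ 35.7637   0.4121  -0.2704 178.2991]
 [ 35.9581   0.412   -0.2704 177.5435]
 [ 35.9852   0.4121  -0.2706 177.9632]]
```

Run:
```python
from h import *
np.set_printoptions(precision=4,suppress=True)
from scipy.optimize import minimize
im={n:cv2.imread(f"pics/{n}0.png").max(2).astype(float) for n in("scene","top")}
k=8
R={"scene":(233,142,18,20),"top":(369,236,21,22)}
obs={n:im[n][y:y+h,x:x+w] for n,(x,y,w,h) in R.items()}
print(obs["scene"].astype(int)); print(obs["top"].astype(int))
obs["scene"]=np.clip((60-obs["scene"])/52,0,1);obs["top"]=np.clip((75-obs["top"])/30,0,1)
def sil(n,cx,cy,a,r):
    x,y,w,h=R[n]; m=np.zeros((h*k,w*k),np.uint8)
    def dr(pts):
        u=np.array([(proj(n,p)-[x,y]+.5)*k for p in pts]).astype(np.float32); cv2.fillConvexPoly(m,cv2.convexHull(u).astype(int),1)
    t=np.linspace(0,2*np.pi,40)
    dr([[cx+r*np.cos(q),cy+r*np.sin(q),.057] for q in t])
    c,s=np.cos(a),np.sin(a)
    dr([[cx+c*i*.022-s*j*.006,cy+s*i*.022+c*j*.006,z] for i in(-1,1) for j in(-1,1) for z in(.057,.092)])
    m=cv2.GaussianBlur(m.astype(np.float32),(0,0),k*.7)
    return cv2.resize(m,(w,h),interpolation=cv2.INTER_AREA)
def cost(v,ns): return sum(((sil(n,*v)-obs[n])**2).sum() for n in ns)
for ns in (("scene","top"),("scene",),("top",)):
  rs=[]
  for a in np.radians(range(0,180,15)):
    s0=np.array([.411,-.272,a,.021])
    r=minimize(cost,s0,args=(ns,),method="Nelder-Mead",options=dict(initial_simplex=[s0,s0+[.005,0,0,0],s0+[0,.005,0,0],s0+[0,0,.2,0],s0+[0,0,0,.002]],maxiter=120)); rs.append((r.fun,*r.x[:2],np.degrees(r.x[2])%180,r.x[3]))
  print(ns,np.array(sorted(rs)[:5]))
```

```text
[[137 138 139 139 141 144 149 153 155 155 156 156 155 153 149 147 149 154]
 [138 140 142 144 148 151 154 155 154 154 153 150 146 140 130 125 130 141]
 [140 143 148 151 154 154 154 152 147 143 137 127 118 109 102 101 106 125]
 [143 148 151 153 152 147 143 136 125 115 103  87  76  72  78  87  94 112]
 [147 149 147 144 137 126 115 102  86  73  60  47  39  43  61  79  89 101]
 [143 137 127 117 107  92  75  60  46  37  28  22  18  27  51  75  86  95]
 [121 110  94  84  77  65  47  30  24  18  14  12  11  18  45  72  85  90]
 [ 98  88  71  62  57  47  32  20  13  12  11   9  11  17  43  69  84  88]
 [ 88  79  60  45  38  27  17  11  10   9   8   6   8  12  39  66  82  89]
 [ 85  77  55  32  20  13   9   9   7   6   5   6   7  11  36  63  81  87]
 [ 86  78  57  31  12   7   9   6   6   8   7   7   6  13  39  67  84  87]
 [ 86  81  63  37  16   7   7   5  10   4   7   7  10  17  46  76  90  88]
 [ 87  83  67  40  18   8   6   6   8   7   8   8  10  19  48  81  95  90]
 [ 86  83  70  46  21  10   6   7   8   8  10  12  12  23  55  86  99  91]
 [ 84  83  78  60  30  13   8  11   8  11  10  14 
[... 2394 characters left out ...]
3   -0.2713   0.4717   0.0196]
 [ 30.2901   0.4127  -0.2711   0.7616   0.0194]
 [ 30.4534   0.4129  -0.2709   2.2456   0.0194]
 [ 30.4914   0.4127  -0.271    0.6602   0.0196]
 [ 30.6882   0.4125  -0.271  177.7012   0.0194]]
('scene',) [[10.0627  0.4143 -0.2681  6.2609  0.0131]
 [10.1575  0.4145 -0.2689  7.4911  0.0135]
 [10.2317  0.4145 -0.2688  7.4466  0.0131]
 [10.3214  0.4148 -0.2682  1.8746  0.0138]
 [10.3493  0.4147 -0.2681  1.9682  0.0127]]
('top',) [[ 11.255    0.4125  -0.2713 171.0248   0.0202]
 [ 11.3626   0.4126  -0.2714 163.1246   0.0202]
 [ 11.3686   0.4124  -0.2715 162.3591   0.0201]
 [ 11.4047   0.4128  -0.2715 169.6965   0.02  ]
 [ 11.4306   0.4127  -0.2714 174.8655   0.0202]]
```

The box corners agree in both views, giving a 89 mm box centred near (0.412,-0.271). The bar's far edge and white end mark put its yaw near -20°. I'll move above the switch and turn to match.

Emit:
move_arm([
  [[0.3615, -0.2175, 0, 0.34, -1], [0.3615, -0.2175, 0, 0.34, -1], [0.3615, -0.2175, 0, 0.34, -1], [0.3615, -0.2175, 0, 0.34, -1], [0.3615, -0.2175, 0, 0.34, -1], [0.3615, -0.2175, 0, 0.34, -1], [0.3615, -0.2175, 0, 0.34, -1], [0.3615, -0.2175, 0, 0.34, -1], [0.3615, -0.2175, 0, 0.34, -1]],
], squeeze=20)

```text
clock: 1.0
position: [0.4128, -0.2717, 0.2391]
ee_rot: [0.0, 0.985, -0.173, -0.0]
contact_force: [-0.5, -0.2, -0.1]
width: 0.0858
gripper_force: 0.0
```

```bash
cat >> h.py <<'E'
from scipy.spatial.transform import Rotation as Ro
np.set_printoptions(precision=4,suppress=True)
def st():
    s=manip.get_state(); q=s['ee_rot']; m=Ro.from_quat([*q[1:],q[0]]).as_matrix()
    print(s['clock'],s['position'],"F",s['contact_force'],"w",s['width'],s['gripper_force'],"yaw",np.degrees(np.arctan2(m[1,0],m[0,0])),"q",s['qpos'],"M",s['moment'][2]); return s,m
def rel(target,yaw=None):
    s,m=st(); d=m.T@(np.array(target)-s['position'])/.8
    y=np.degrees(np.arctan2(m[1,0],m[0,0])); print("delta",d, "twist",None if yaw is None else ((y-yaw+180)%360-180)/120)
E
python3 - <<'E'
from h import *
rel((.4125,-.272,.072),-20)
piv=np.array([.5665,.066])
b=plane("top",(150+603/4,120+95/4),.126)[:2]; d=b-piv; print("cam",b,np.linalg.norm(d),np.degrees(np.arctan2(d[1],d[0])))
E
```

```text
1.0 [ 0.4128 -0.2717  0.2391] F [-0.5264 -0.1969 -0.0669] w 0.08575419375677781 0.0 yaw -19.874122060456585 q [-0.7224  0.1542  1.6686 -0.0007  1.3193  1.1954] M -0.02652800099228595
delta [-0.      0.0004  0.2088] twist 0.0010489828295284554
cam [ 0.6878 -0.0648] 0.17838317081730523 -47.176840794604594
```

Emit:
move_arm([
  [[0, 0, 0.208, 0, -1], [0, 0, 0.208, 0, -1], [0, 0, 0.208, 0, -1], [0, 0, 0.208, 0, -1], [0, 0, 0.208, 0, -1], [0, 0, 0.208, 0, 1], [0, 0, 0.208, 0, 1], [0, 0, 0.208, 0, 1], [0, 0, 0.208, 0, 1], [0, 0, 0.208, 0, 1], [0, 0, 0.208, 0, 1]],
], squeeze=30)

```text
clock: 2.1
position: [0.4126, -0.2736, 0.0738]
ee_rot: [0.001, 0.985, -0.174, 0.001]
contact_force: [-1.9, -2.7, 6.3]
width: 0.0114
gripper_force: 33.7
```

Run:
```python
from h import *
st()
a=manip.get_image("top");b=manip.get_image("scene")
k=lambda im,x,y,w,h:cv2.resize(im[y:y+h,x:x+w,::-1],None,fx=5,fy=5,interpolation=cv2.INTER_CUBIC)
cv2.imwrite("pics/e.png",np.hstack([k(b,215,125,70,75),k(a,340,205,75,75)]))
```

```text
2.1 [ 0.4126 -0.2736  0.0738] F [-1.9411 -2.7215  6.2783] w 0.011425594159334543 33.67856740951538 yaw -20.052087761004397 q [-0.7253  0.3126  1.9174 -0.0016  0.9095  1.1964] M -0.17878474546767834
```

View pics/e.png

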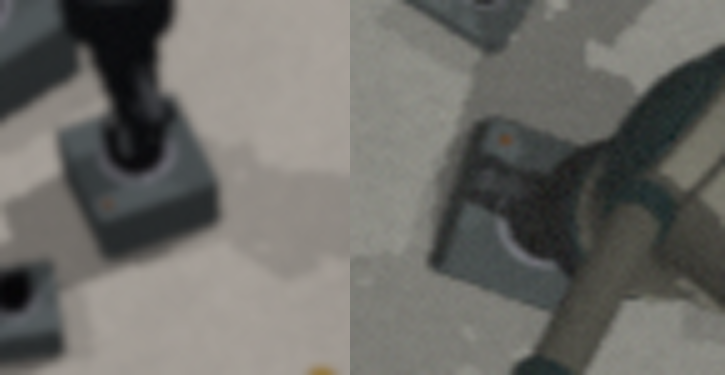

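The view shows the fingers on the bar of the middle box, and the opening is 11.4 mm, which matches the bar. Now I'll twist clockwise.

Emit:
move_arm([
  [[0, -0.001, -0.001, 0.07, 1], [0, -0.001, -0.001, 0.14, 1], [0, -0.001, -0.001, 0.21, 1], [0, -0.001, -0.001, 0.28, 1], [0, -0.001, -0.001, 0.35, 1], [0, -0.001, -0.001, 0.41, 1], [0, -0.001, -0.001, 0.46, 1], [0, -0.001, -0.001, 0.49, 1], [0, -0.001, -0.001, 0.49, 1], [0, -0.001, -0.001, 0.49, 1]],
], squeeze=50)

```text
clock: 3.2
position: [0.4113, -0.2747, 0.0739]
ee_rot: [0.003, 0.774, -0.634, 0.001]
contact_force: [-6.7, -8.5, -0.0]
width: 0.011
gripper_force: 52.5
```

```bash
python3 -c "
from h import *
st()"
```

```text
3.2 [ 0.4113 -0.2747  0.0739] F [-6.691  -8.514  -0.0355] w 0.011039175982169653 52.459702491760254 yaw -78.65403652138626 q [-0.7252  0.3124  1.9174 -0.0075  0.9103  2.223 ] M 0.3016833876559998
```

Emit:
move_arm([
  [[0, 0, 0, 0.03, 1], [0, 0, 0, 0.05, 1], [0, 0, 0, 0.05, 1]],
])

```text
clock: 3.5
position: [0.4112, -0.2747, 0.074]
ee_rot: [0.004, 0.741, -0.672, 0.001]
contact_force: [-5.6, -8.2, 1.8]
width: 0.011
gripper_force: 68.6
```

```bash
python3 -c "
from h import *
st()"
```

```text
3.5 [ 0.4112 -0.2747  0.074 ] F [-5.5959 -8.2364  1.793 ] w 0.011008673118516348 68.64038940053433 yaw -84.40691076527578 q [-0.7246  0.3123  1.9173 -0.009   0.9104  2.3249] M 1.6043046255294626
```

The moment rose to 1.6 N m, so the switch is at its stop. I'll release and lift.

Emit:
move_arm([
  [[0, 0, 0, 0, 1], [0, 0, 0, -0.05, -1], [0, 0, 0, -0.05, -1], [0, 0, 0, -0.05, -1], [0, 0, 0, -0.05, -1], [0, 0, 0, -0.05, -1], [0, 0, 0, -0.05, -1], [0, 0, -0.06, -0.05, -1], [0, 0, -0.12, -0.05, -1], [0, 0, -0.18, -0.05, -1], [0, 0, -0.24, -0.05, -1], [0, 0, -0.24, -0.05, -1]],
])

```text
clock: 4.7
position: [0.4157, -0.2743, 0.2728]
ee_rot: [0.0, 0.772, -0.635, 0.007]
contact_force: [0.6, -0.1, 0.7]
width: 0.0852
gripper_force: 0.0
```

Run:
```python
from h import *
st()
a=manip.get_image("top");b=manip.get_image("scene")
cv2.imwrite("pics/t1.png",a[...,::-1]);cv2.imwrite("pics/s1.png",b[...,::-1])
k=lambda im,x,y,w,h,f:cv2.resize(im[y:y+h,x:x+w,::-1],None,fx=f,fy=f,interpolation=cv2.INTER_CUBIC)
p=np.hstack([k(b,220,200,80,75,5),k(a,215,145,80,75,5)]); q=np.hstack([k(b,210,120,80,45,5),k(a,350,220,80,45,5)])
cv2.imwrite("pics/f.png",np.vstack([p,q]))
```

```text
4.7 [ 0.4157 -0.2743  0.2728] F [ 0.5913 -0.1281  0.7475] w 0.08524694566217061 0.0 yaw -78.88407108702465 q [-0.7233  0.1329  1.6102  0.0002  1.3838  2.2242] M 0.027223288949717504
```

View pics/f.png

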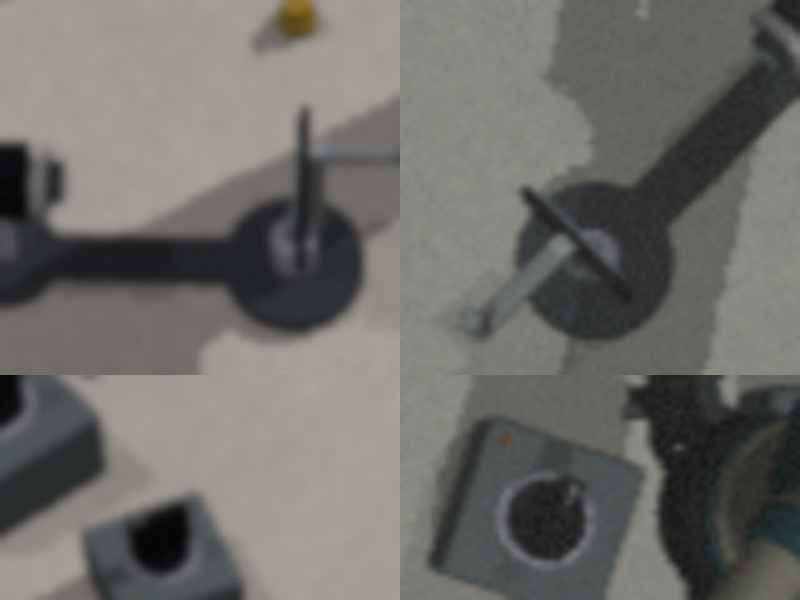

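The switch is back at rest with its mark where it was at the start. Now I'll refine the mirror's geometry.

Run:
```python
from h import *
pin=tri((304.5,222),(229.7,208.6)); print("pin",pin,plane("scene",(304.5,222),.2),plane("top",(229.7,208.6),.2))
piv=(plane("top",(254.1,197),.008)+plane("scene",(279.2,252.5),.008))[:2]/2
print(piv)
ang=lambda p:(np.hypot(*(p[:2]-piv)),np.degrees(np.arctan2(*(p[:2]-piv)[::-1])))
post=plane("top",(300.75,155.75),.008); print("post",post,ang(post),"pin",ang(pin),"band",ang(np.array([.6703,.277])))
# scene post foot: crop a circle centre (82,170)
p2=plane("scene",(200+82/4,210+170/4),.008); print("postS",p2,ang(p2))
bt=plane("top",(150+603/4,120+96/4),.126); print("body",ang(bt))
# predicted pixels for camera angles
for th in (-42,-44,-46,-48):
    u=np.array([np.cos(np.radians(th)),np.sin(np.radians(th))])
    P_=lambda r,z:np.r_[piv+u*r,z]
    print(th,"pintop",proj("scene",P_(-.07,.2)),proj("top",P_(-.07,.2)),"post",proj("top",P_(.183,.008)),"body",proj("top",P_(.183,.126)),"S",proj("scene",P_(.183,.126)))
```

```text
pin [0.5169 0.1149 0.1967] [0.5178 0.1168 0.2   ] [0.5172 0.1138 0.2   ]
[0.5658 0.0663]
post [ 0.681  -0.0708  0.008 ] (np.float64(0.1791712818955992), np.float64(-49.97010223263125)) pin (np.float64(0.06890124648746054), np.float64(135.20572573532303)) band (np.float64(0.23514547423252705), np.float64(63.61575280839079))
postS [ 0.6964 -0.06    0.008 ] (np.float64(0.1816977786177065), np.float64(-44.07038172885487))
body (np.float64(0.17865155361818433), np.float64(-47.23944716472185))
-42 pintop [304.5692 220.3041] [229.9924 210.0277] post [295.3906 148.725 ] body [297.2227 138.4973] S [215.456  236.4056]
-44 pintop [304.6195 221.0726] [229.2324 209.3515] post [297.0653 150.1843] body [299.0733 140.1066] S [215.5706 234.4494]
-46 pintop [304.6388 221.8428] [228.497  208.6492] post [298.6883 151.701 ] body [300.8669 141.7791] S [215.7618 232.5032]
-48 pintop [304.627  222.6139] [227.787  207.9218] post [300.2578 153.2733] body [302.6015 143.5132] S [216.0288 230.5693]
```

```bash
python3 -c "
from h import *
rel((.517,.1152,.2728),-30)"
```

```text
4.8 [ 0.413  -0.2721  0.2668] F [ 0.0544  0.2813 -0.7055] w 0.08526761464636637 0.0 yaw -78.87749251914806 q [-0.7234  0.137   1.6199  0.0001  1.3818  2.2241] M 0.03394664937020383
delta [-0.4499 -0.221  -0.0081] twist -0.4073124376595672
```

Emit:
move_arm([
  [[-0.45, -0.221, 0, -0.407, -1], [-0.45, -0.221, 0, -0.407, -1], [-0.45, -0.221, 0, -0.407, -1], [-0.45, -0.221, 0, -0.407, -1], [-0.45, -0.221, 0, -0.407, -1], [-0.45, -0.221, 0, -0.407, -1], [-0.45, -0.221, 0, -0.407, -1], [-0.45, -0.221, 0, -0.407, -1], [-0.45, -0.221, 0, -0.407, -1], [-0.45, -0.221, 0, -0.407, -1], [-0.45, -0.221, 0, -0.407, -1], [-0.45, -0.221, 0, -0.407, -1]],
], squeeze=20)

```text
clock: 6.0
position: [0.5161, 0.1139, 0.265]
ee_rot: [0.001, 0.966, -0.26, -0.001]
contact_force: [-0.5, 0.5, -0.6]
width: 0.0854
gripper_force: 0.0
```

```bash
python3 -c "
from h import *
rel((.517,.1152,.174),-30)"
```

```text
6.0 [0.5161 0.1139 0.265 ] F [-0.5326  0.5431 -0.5888] w 0.08539349305466312 0.0 yaw -30.149359681555108 q [ 0.0859  0.1926  1.5545 -0.0006  1.3961  2.183 ] M 0.011402011132541138
delta [ 0.0003 -0.0021  0.1138] twist -0.0012446640129591439
```

Emit:
move_arm([
  [[0, -0.002, 0.05, 0, -1], [0, -0.002, 0.1, 0, -1], [0, -0.002, 0.114, 0, -1], [0, -0.002, 0.114, 0, -1], [0, -0.002, 0.114, 0, 1], [0, -0.002, 0.114, 0, 1], [0, -0.002, 0.114, 0, 1], [0, -0.002, 0.114, 0, 1], [0, -0.002, 0.114, 0, 1], [0, -0.002, 0.114, 0, 1], [0, -0.002, 0.114, 0, 1]],
], squeeze=30)

```text
clock: 7.1
position: [0.5175, 0.1164, 0.1751]
ee_rot: [0.0, 0.966, -0.259, 0.0]
contact_force: [-1.4, -2.3, 6.4]
width: 0.0109
gripper_force: 29.4
```

Run:
```python
from h import *
st()
a=manip.get_image("top");b=manip.get_image("scene")
k=lambda im,x,y,w,h,f:cv2.resize(im[y:y+h,x:x+w,::-1],None,fx=f,fy=f,interpolation=cv2.INTER_CUBIC)
cv2.imwrite("pics/g.png",np.hstack([k(b,250,170,80,100,5),k(a,190,145,80,100,5)]))
```

```text
7.1 [0.5175 0.1164 0.1751] F [-1.4366 -2.3224  6.4282] w 0.01090253125655816 29.391609728336334 yaw -30.008325491065545 q [ 0.0907  0.2544  1.7027 -0.0012  1.1842  2.1857] M -0.010642040762102935
```

View pics/g.png

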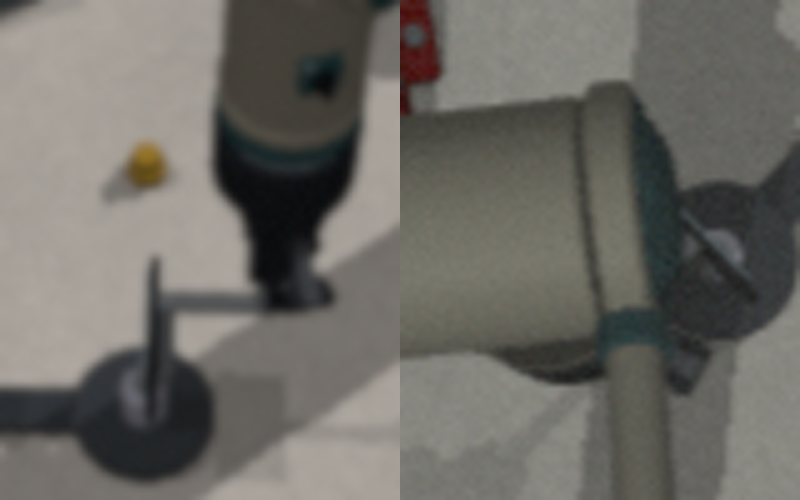

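Both views show the fingers closed on the pin, with an opening of 10.9 mm. The TCP is at 134° and 69.6 mm from the pivot, so the geometry agrees. I'll work out the arc.

Run:
```python
from h import *
x=np.array([.866,-.5]);y=np.array([-.5,-.866])
p=lambda a:.07*np.array([np.cos(np.radians(a)),np.sin(np.radians(a))])
for t in [3,8,14,20,26,32,38,44,49,53,54.7]:
    d=p(134.1+t)-p(134.1); print(t,[round(v,4) for v in (d@x/.8,d@y/.8,-t/120)])
```

```text
3 [np.float64(-0.0011), np.float64(0.0044), -0.025]
8 [np.float64(-0.0025), np.float64(0.0119), -0.0667]
14 [np.float64(-0.0033), np.float64(0.0211), -0.1167]
20 [np.float64(-0.0031), np.float64(0.0302), -0.1667]
26 [np.float64(-0.002), np.float64(0.0393), -0.2167]
32 [np.float64(0.0001), np.float64(0.0482), -0.2667]
38 [np.float64(0.0031), np.float64(0.0569), -0.3167]
44 [np.float64(0.007), np.float64(0.0652), -0.3667]
49 [np.float64(0.0109), np.float64(0.0718), -0.4083]
53 [np.float64(0.0144), np.float64(0.0768), -0.4417]
54.7 [np.float64(0.016), np.float64(0.0788), -0.4558]
```

Emit:
move_arm([
  [[-0.0011, 0.0044, 0, -0.025, 1], [-0.0025, 0.0119, 0, -0.067, 1], [-0.0033, 0.0211, 0, -0.117, 1], [-0.0031, 0.0302, 0, -0.167, 1], [-0.002, 0.0393, 0, -0.217, 1], [0, 0.0482, 0, -0.267, 1], [0.0031, 0.0569, 0, -0.317, 1], [0.007, 0.0652, 0, -0.367, 1], [0.0109, 0.0718, 0, -0.408, 1], [0.0144, 0.0768, 0, -0.442, 1], [0.016, 0.0788, 0, -0.456, 1], [0.016, 0.0788, 0, -0.456, 1]],
], squeeze=40)

```text
clock: 8.4
position: [0.4962, 0.0563, 0.1752]
ee_rot: [-0.001, 0.977, 0.214, -0.0]
contact_force: [-4.1, 2.0, 6.5]
width: 0.0109
gripper_force: 39.3
```

Run:
```python
from h import *
s,m=st(); d=s['position'][:2]-[.5658,.0663]; print(np.hypot(*d),np.degrees(np.arctan2(d[1],d[0]))%360)
c=np.linalg.norm(s['position'][:2]-[.5175,.1164]); print("turn",np.degrees(2*np.arcsin(c/.14)))
a=manip.get_image("top");b=manip.get_image("scene")
k=lambda im,x,y,w,h,f:cv2.resize(im[y:y+h,x:x+w,::-1],None,fx=f,fy=f,interpolation=cv2.INTER_CUBIC)
cv2.imwrite("pics/h.png",np.hstack([k(b,250,200,90,130,4),k(a,150,120,110,130,4)]))
```

```text
8.4 [0.4962 0.0563 0.1752] F [-4.0584  1.9648  6.4868] w 0.010926362602363118 39.326215982437134 yaw 24.668184092679034 q [-0.0274  0.2102  1.7644  0.0015  1.1683  1.1122] M -0.08489629613407274
0.07031657047514064 188.17543622579942
turn 54.18766809309744
```

View pics/h.png

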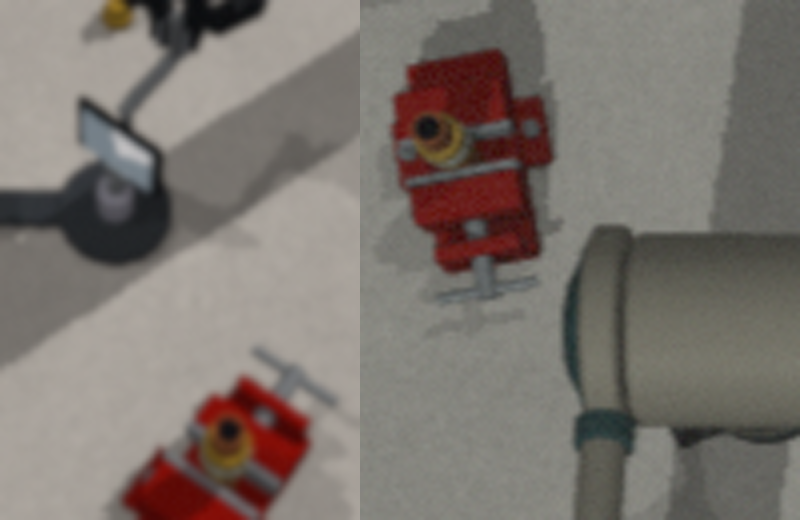

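Run:
```python
from h import *
A=plane("scene",(270,224.5),.138);B=plane("scene",(290,238),.138);print(A,B,np.linalg.norm(A-B),(A+B)/2)
d=B-A;print("normal yaw",np.degrees(np.arctan2(d[1],d[0]))-90)
band=tri((250+229/4,200+430/4),(150+(428-360)/4,120+127/4));print("pipe top",band)
piv=np.array([.5658,.0663])
for P in (piv,piv+[.0015,0],piv+[0,.0015]):
    pr=np.array([.5175,.1164])-P; pf=np.array([.4962,.0563])-P
    for bb in (band[:2],):
        v=bb-P; a0=np.arctan2(pr[1],pr[0])+np.pi; af=np.arctan2(pf[1],pf[0])+np.pi
        sg=2*af-a0; e=np.arctan2(v[1],v[0])-sg; e=(e+np.pi)%(2*np.pi)-np.pi; print("y err mm",1e3*np.hypot(*v)*np.sin(e))
```

```text
[0.567  0.0302 0.138 ] [0.5569 0.1017 0.138 ] 0.07226546783074148 [0.562 0.066 0.138]
normal yaw 8.001409417965021
pipe top [0.6713 0.2773 0.1434]
y err mm 4.244501413578849
y err mm 10.565443141085236
y err mm -2.761460381327486
```

The mirror's top edge gives a glass normal of about 8°, and the measured turn gives a band offset of about 0 to 5 mm. I'll make a tiny nudge and hold.

Emit:
move_arm([
  [[-0.0001, 0.0005, 0, 0, 1], [-0.0001, 0.0005, 0, 0, 1], [-0.0001, 0.0005, 0, 0, 1], [-0.0001, 0.0005, 0, 0, 1], [-0.0001, 0.0005, 0, 0, 1], [-0.0001, 0.0005, 0, 0, 1], [-0.0001, 0.0005, 0, 0, 1], [-0.0001, 0.0005, 0, 0, 1], [-0.0001, 0.0005, 0, 0, 1], [-0.0001, 0.0005, 0, 0, 1]],
])

```text
clock: 9.5
position: [0.4962, 0.0563, 0.1752]
ee_rot: [-0.001, 0.977, 0.214, -0.0]
contact_force: [-4.2, 1.2, 7.0]
width: 0.0109
gripper_force: 39.3
```

```bash
python3 -c "
from h import *
s,_=st(); d=s['position'][:2]-[.5658,.0663]; print(np.degrees(np.arctan2(d[1],d[0]))%360)
print(manip.sign_off())"
```

```text
9.5 [0.4962 0.0563 0.1752] F [-4.2124  1.2122  7.0441] w 0.010907529829108685 39.34657394886017 yaw 24.67163532150477 q [-0.0276  0.2102  1.7643  0.0017  1.1683  1.1119] M -0.04996712194304796
188.20461731032142
the job is handed in; nothing more can be done
None
```

The job is handed in at 9.5 s: the lamp switch was turned to its stop and sprang back, and the gripper holds the mirror pin steady with the band an estimated 0–5 mm off the line of sight (limit 20 mm); no verdict came back.

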